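Snap the lockout hook onto the bail

ROBOT

A 6-joint arm with a two-finger parallel gripper is mounted at the origin on a cart in front of the work surface, level with it; the furniture and walls round the work are solid. World frame = base frame: x ahead of the robot, y to its left, z up, the work surface at z = 0. Lengths are in m, angles in rad, forces in N, time in s.
With the tool pointing down it reaches from about 0.35 to 0.975 m from the base axis. Payload 4.9 kg.
Tool frame: the origin (TCP) lies on the centre line of the jaws, within the pads' length; the fingertips stand ahead of it and the grasp point (between the pads) is the TCP (manip.tip_extent is the z of the fingertips in the tool frame, in m); z points along the fingers, y is the line along which they close (so a half turn about z gives the same grasp; the last joint's range is limited). The gripper opens to 85 mm and grips with 20 to 120 N. Pads are 22 mm wide; open, the fingers measure 114 mm over their backs; the gripper's body (76 mm by 85 mm) begins 54 mm behind the grasp point. The pads swing forward as they close: fully open they stand 13 mm farther back than shut.
Start: joints at [-1.455, 0.053, 1.613, -0, 1.476, -0.119], TCP at [0.145, -0.608, 0.218] pointing down, gripper open.
Joint ranges: [-3.01, 3.01], [-1.01, 2.22], [0.06, 2.58], [-1.02, 4.17], [0.09, 2.62], [-3.14, 3.14]. Speed limits (rad/s): [2.57, 2.57, 3.14, 3.14, 3.14, 3.14].

INTERFACE

Orientations are given as a unit quaternion [w, x, y, z].
In Python, from plant import manip gives the robot as it stands. The module is installed in compiled form; this text tells all that it offers.
- The arm moves only by the shell command python3 -m crank 'ROWS'. ROWS is one flat JSON list of numbers that holds 1 to 5 rows one after another, with no inner brackets; each row has 7 numbers: the opening from 0.0 (shut) to 1.0 (fully open), then dx, dy, dz in shares of the most that a row can go, 1 being 62.5 mm, then a rotation vector rx, ry, rz in a scale on which 1.0 is pi/2 rad; each row shifts and turns the commanded pose from where the row before left it, along the tool's axes as they then stand; what a row does not reach is not made up. A row lasts 1/8 s, in which the tool goes at most 0.0625 m and 0.188 rad, less where a joint would pass 70% of its speed; a pose out of reach is approached as far as the arm can. The fingers move at their own pace and stop on an object; the grip force is fixed at half the most. Time passes only in rows, so rows that do not move let the fingers close. It prints the time, the measured TCP pose, the force, the opening and the grip force at its end. Shift and turn numbers lie between -1 and 1, and a call with a number outside is refused. Input that does not fit is refused with a message, and nothing moves.
- manip.state(): the state, without advancing time (a new reading comes with each control period).
- manip.grab_frame(name): name is "scene" or "top"; returns (picture, depth): 400x640x3 uint8, red, green, blue; 400x640 float32, m along the optical axis (not along the pixel's ray), 0 where there is no reading.
- manip.camera_params(name): a dict with "intrinsics" (3x3 intrinsics, pixels), "xyz" and "orientation" of the camera in the world. Camera axes: x right, y down, z forward; pixel columns grow to the right and rows downward; lengths in m; the calibration is good to about 2 mm. A picture is of the moment at which its call begins. camera_params takes no time and is no camera call.
- manip.job_done(): hands the job in; it is judged then, once.
Trained networks look in the newest picture that a camera, given by its name, has taken for a name from the list of things; names that differ only in an ending like _2 or _b are one class to them, and where a whole thing is asked for, a point or a joint stands for the part that bears it (a point fixed in the world has none). Each returns a list of dicts, best first, with "conf" (0 to 1); they miss things now and then, are a little off and sometimes report something else, mostly with a low value. They report only what shows in the picture. A call takes as long as a camera call.
- manip.look_for(camera, query): "extent" ([left, top, right, bottom] in pixels, round what is visible of it).
- manip.outline_of(camera, query): "region" (400x640 bool, what is visible of it) and "extent" ([left, top, right, bottom] in pixels, round what is visible of it).
- manip.mark_of(camera, query): "centre" ([row, column] in pixels: a listed point, or the origin of a listed thing).
The state is a dict: "time": time; "joint_pos": joint angles; "joint_vel": joint speeds; "joint_efforts": joint torques, N m; "tool_pos": TCP position; "tool_rot": TCP orientation; "contact_force": force on the tool from outside, world axes, zero at the start; "ft_torque": the same for the moment, N m; "gripper_width": opening from 0.0 (shut) to 1.0 (fully open); "grasp_force": force on a finger pad.
Only numpy, scipy, OpenCV 4.12 (cv2) and the standard library are available. Lean on these libraries where they do the work, as an engineer would, in place of code of your own. Each camera call takes 0.05 s, during which the arm holds its last target. There are 200 camera calls.

TASK

The bench supply is being locked out: take the red snap hook out of its black holder, press its sprung gate open against the round steel bar of the bail on the yellow lockout post, slide the hook along until the bar sits in the crown and the gate has snapped shut behind it, then let go so that the hook hangs freely from the bar, and wait until its swinging has nearly died down. Be gentle with hook and bail, for neither may be forced, and leave the silver phone and the brass flux tin where they are.

Things in the scene. Friction and masses are not known exactly. Their poses are not given: they have to be found in the camera images.
- hook: Loose snap hook, 103 mm long (x), 10 thick (y), 60 high (z), about 0.12 kg, standing gate-down in the holder. Origin: middle of its loop. Steel crown at +x (inner face x = 32), red and white tag disc (24 mm) at -x, to x = -63. Loop: closed above by steel cheeks (underside z = 6), below by the brass gate and the steel nose (its underside z = -16 is the lowest)
- grip (a point): Centre of pads when grasped: the hook's red plastic grip, a flat bar 72 mm long (hook x -36 to 36), 10 mm thick (y), hook z 20 to 44 mm; this point is at x 0, z 35. Take it from above, fingers either side in y, tips not below hook z = 14 so as to stay clear of the bar; a firm grip (80 N) does no harm
- gate (a joint): Gate hinge, rad: 0 shut, grows as it swings up into the loop, to 0.85. Brass rod of radius 3 mm, axis at hook z = -12, hinged at x = -30, free end at x = 12. Sprung shut: near the free end it yields from about 4 N, takes about 6 N at 0.5 rad. It drops shut again once a bar (6 mm) inside the loop has passed its end, bar centre at about x = 15
- mouth (a point): Point on the gate's axis at hook x = 3, z = -12 mm: where a bar should press from below. The nose (radius 4 mm, axis also z = -12) begins at x = 14. A 6 mm bar touches the gate with its centre at hook z = -18; over z = -5 it is clear of the nose and can pass towards the crown; the cheeks stop it at z = 3, the crown at x = 29
- bight (a point): Point on the hook at x = 29, z = -2 mm of its frame: the centre of a bar seated in the crown. Let go there, the hook swings tag-down; the swinging takes 2 to 3 s to calm
- post: Fixed lockout post with a yellow base plate 80 x 100 x 12 mm; origin: centre of the plate's underside, on the table. Steel sleeves at y = -22 and 22 mm, 60 mm high, hold the bail, a U of 6 mm round steel that counts as part of the post. Hook and post may press on each other with less than 20 N
- post_axis (a point): Point on the post's upright centre line, 12 mm above the table. The bail's top is a straight level bar along the post's y axis, crossing this line; 38 mm free between its legs. Its height is not measured and differs between starts: bar centre 111 to 139 mm above the table, so feel for it. The hook goes on with its y along the bar, crown to either side
- holder: Fixed black block 60 x 35.5 mm (foot 44 mm wide), 32 mm high, standing on the 3 mm thick blue mat, with a slot 11.5 mm wide along its x axis, slot floor 8 mm above its underside. Origin: centre of its underside. The hook stands in it with its own origin 24 mm above the holder's and its x axis along the slot; lift it straight up
- phone_silver_g: Loose silver phone with a black screen, 146 x 73 x 8 mm, lying on the blue mat nearer the robot; leave it
- flux_tin: Loose round brass-coloured tin, 44 mm diameter, 22 mm high, origin under its centre; leave it

How it is judged:
On the way:
1. the gate is pressed open by the bail (value of joint gate above 0.3 rad and contact force between hook and post above 2 N and horizontal distance between hook and post_axis below 0.05 m), for 0.1 s.
At the end, for the whole second after the job is handed in: The hook hangs released from the bail's bar: gate shut (under 0.06 rad), bight within 15 mm sideways of the post's centre line and 100 to 150 mm above the table, hook's x axis within 0.9 rad of upright, over 0.2 N on the post, slower than 0.25 m/s (value of joint gate below 0.06 rad and horizontal distance between bight and post_axis below 0.015 m and height (world z) of bight between 0.1 and 0.15 m and angle between hook's own x axis and vertical below 0.9 rad and contact force between hook and post above 0.2 N and linear speed of hook below 0.25 m/s); the robot touches nothing.
It fails at once if hook and post press on each other with more than 20 N (contact force between hook and post above 20 N).
It fails at once if the silver phone is shifted by more than 20 mm (distance of phone_silver_g from where it was at the start of the episode above 0.02 m).
It fails at once if the flux tin is shifted by more than 20 mm (distance of flux_tin from where it was at the start of the episode above 0.02 m).
It also fails if it takes over 54 s, if anything falls off the work surface, if the arm or the gripper's body presses on something with over 40 N, if the wrist force passes 120 N, or if a joint passes its speed limit or range.

## Working session

There is one attempt and no reset: what is moved stays moved. The work goes in short steps, Python scripts to look and compute and a shell command to move; the robot and the scene stay as the last step left them, time stands still between calls to the robot, and variables do not carry over. Pictures are saved under pics/ and viewed, at most 14 in all, crops included, and the job is handed in when it is done.

```bash
mkdir -p pics; cat > h.py <<'E'
import numpy as np, cv2
from scipy.spatial.transform import Rotation as R
from plant import manip
def cam(n):
    p=manip.camera_params(n); q=p["orientation"]
    return np.array(p["intrinsics"]),np.array(p["xyz"]),R.from_quat([q[1],q[2],q[3],q[0]]).as_matrix()
def cloud(n,depth):
    K,t,M=cam(n); v,u=np.indices(depth.shape)
    P=np.stack([(u-K[0,2])/K[0,0]*depth,(v-K[1,2])/K[1,1]*depth,depth],-1)
    return P@M.T+t
def ray(n,rc,z):
    K,t,M=cam(n); d=M@np.array([(rc[1]-K[0,2])/K[0,0],(rc[0]-K[1,2])/K[1,1],1]); return t+d*(z-t[2])/d[2]
def save(n,f):
    im,d=manip.grab_frame(n); cv2.imwrite(f,im[...,::-1]); return im,d
def tool():
    s=manip.state(); q=s["tool_rot"]; return np.array(s["tool_pos"]),R.from_quat([q[1],q[2],q[3],q[0]])
E
python3 - <<'E'
from h import *
np.set_printoptions(precision=4,suppress=True)
for n in("scene","top"):
    im,d=save(n,f"pics/{n}0.png"); P=cloud(n,d); print(n,cam(n)[1],cam(n)[2].tolist())
    for q in("hook","grip","post","post_axis","holder","phone_silver_g","flux_tin"):
        for o in manip.mark_of(n,q)[:2]: print(q,"mark",o["conf"],np.round(o["centre"],1))
        if q in("post_axis",):continue
        for o in manip.outline_of(n,q)[:1]:
            m=o["region"]&(d>0); p=P[m]; xy=p[:,:2]
            if len(p)>5: print("  out",round(o["conf"],2),np.round(o["extent"]),"med",np.median(p,0),"z",np.percentile(p[:,2],[2,98]),"rect",cv2.minAreaRect((xy*1000).astype(np.float32)))
s=manip.state();print(s)
print(tool()[1].as_matrix(),manip.tip_extent)
E
```

```text
scene [-0.2889  0.7315  0.5184] [[-0.5961679933194122, -0.32856865245282374, 0.7325478580726594], [-0.8026976661517196, 0.26226258636714783, -0.5356256085612386], [-0.016130111471660213, -0.9073373002458073, -0.4200938503317586]]
hook mark 0.84 [202.9 416.1]
  out 0.56 [403. 183. 438. 215.] med [ 0.411  -0.0831  0.0474] z [0.0045 0.0716] rect ((452.62603759765625, -133.17489624023438), (80.87031555175781, 190.019287109375), 40.65010070800781)
grip mark 0.88 [189.5 416.8]
  out 0.67 [405. 181. 432. 208.] med [ 0.4125 -0.083   0.048 ] z [0.0163 0.0715] rect ((453.23553466796875, -121.49127197265625), (71.46820068359375, 183.4298095703125), 48.33238220214844)
post mark 0.83 [237.6 297.3]
  out 0.65 [276. 188. 324. 245.] med [0.4968 0.2291 0.0128] z [0.0033 0.1128] rect ((587.5968017578125, 136.4677734375), (97.03067016601562, 342.58929443359375), 45.36235046386719)
post_axis mark 0.73 [230.4 301.4]
post_axis mark 0.16 [236.8 382.8]
holder mark 0.7 [204.6 410.6]
  out 0.54 [399. 198. 426. 216.] med [ 0.4222 -0.07    0.0222] z [0.0036 0.0373] rect ((448.7695617675781, -83.02853393554688),
[... 2006 characters left out ...]
.39678955078125, -72.09982299804688), (21.264904022216797, 64.42256927490234), 87.43602752685547)
{'time': 1.4, 'joint_pos': array([-1.455 ,  0.0527,  1.6129,  0.    ,  1.476 , -0.119 ]), 'joint_vel': array([-0.0002, -0.0012, -0.    ,  0.0011,  0.    ,  0.0014]), 'joint_efforts': array([ -0.0003, -39.3678, -37.0455,  -0.0002,   0.0006,   0.    ]), 'tool_pos': array([ 0.1454, -0.6078,  0.218 ]), 'tool_rot': array([-0.    ,  0.9931,  0.1171,  0.    ]), 'contact_force': array([-0.0193,  0.591 ,  0.6953]), 'ft_torque': array([ 0.0435, -0.0457, -0.0012]), 'grasp_force': 0.0, 'gripper_width': 0.999772813524498}
[[ 0.9726  0.2327 -0.    ]
 [ 0.2327 -0.9726  0.    ]
 [ 0.     -0.     -1.    ]] 0.019
```

```bash
python3 - <<'E'
import cv2,numpy as np
t=cv2.imread("pics/top0.png");s=cv2.imread("pics/scene0.png")
r=lambda i,k:cv2.resize(i,None,fx=k,fy=k,interpolation=cv2.INTER_CUBIC)
cv2.imwrite("pics/c0.png",np.vstack([r(t[155:265,210:430],3.6)[:290*2,:790],r(s[165:285,200:450],3.16)[:,:790]])[:, :][:, :] if 0 else np.vstack([cv2.resize(t[160:260,215:430],(800,300),interpolation=2) if 0 else r(t[160:255,215:430],3)[:285,:640],r(s[175:279,215:445],2.8)[:290,:640]]))
E
```

```text
(no output)
```

View pics/c0.png

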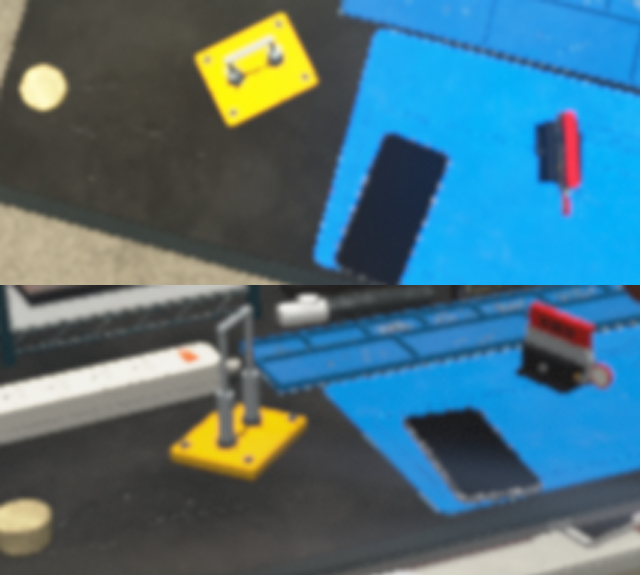

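```bash
python3 - <<'E'
from h import *
np.set_printoptions(precision=4,suppress=True)
t=cv2.imread("pics/top0.png");s=cv2.imread("pics/scene0.png")
hsv=cv2.cvtColor(t,cv2.COLOR_BGR2HSV)
Y=cv2.inRange(hsv,(20,120,120),(35,255,255)); Y[:,:270]=0
red=cv2.inRange(hsv,(0,110,90),(10,255,255))|cv2.inRange(hsv,(168,110,90),(180,255,255))
def pts(m,z,n="top"):
    v,u=np.nonzero(m); return np.array([ray(n,(a,b),z) for a,b in zip(v,u)])[:,:2]
p=pts(Y,.012); print("post",len(p),cv2.minAreaRect((p*1000).astype(np.float32)))
red[:,:390]=0;red[:,420:]=0;red[:190]=0;red[225:]=0   # grip top
p=pts(red,.071); print("grip",len(p),cv2.minAreaRect((p*1000).astype(np.float32)),p.mean(0),p.min(0),p.max(0))
l=cv2.fitLine(p.astype(np.float32),cv2.DIST_L2,0,.01,.01).ravel();print("dir",np.degrees(np.arctan2(l[1],l[0])),l[2:])
for n,m in(("top",dict(hook=[207.8,400.9],grip=[206,407.3],post_axis=[182.9,297.7])),("scene",dict(hook=[202.9,416.1],grip=[189.5,416.8],post_axis=[230.4,301.4]))):
    for k,z in(("hook",.027),("grip",.062),("post_axis",.012)): print(n,k,ray(n,m[k],z))
# bar in scene image: project post axis at heights
C=ray("top",(182.9,297.7),.012)
K,tt,M=cam("scene")
def proj(P): q=M.T@(P-tt); q=K@q; return q[:2]/q[2]
for z in(.012,.105,.111,.118,.125,.132,.139): print(z,proj(np.array([.5095,.2135,z])))
g=cv2.cvtColor(s,cv2.COLOR_BGR2GRAY)
print(g[176:200,292:306])
v0=s[175:255,270:335];cv2.imwrite("pics/c1.png",cv2.resize(v0,None,fx=7,fy=7,interpolation=cv2.INTER_NEAREST))
E
```

```text
post 1067 ((580.5570068359375, -85.78076171875), (120.50271606445312, 736.1513061523438), 12.16076946258545)
grip 112 ((424.3475341796875, -86.27454376220703), (65.03614807128906, 13.388616561889648), 2.127166271209717) [ 0.4235 -0.0861] [ 0.3919 -0.0925] [ 0.4568 -0.0787]
dir 1.8257586 [ 0.4235 -0.0861]
top hook [ 0.4331 -0.0842  0.027 ]
top grip [ 0.4351 -0.0953  0.062 ]
top post_axis [0.5074 0.2207 0.012 ]
scene hook [ 0.4112 -0.079   0.027 ]
scene grip [ 0.4156 -0.0828  0.062 ]
scene post_axis [0.4951 0.221  0.012 ]
0.012 [300.6008 227.2104]
0.105 [299.1322 191.6331]
0.111 [299.0337 189.2454]
0.118 [298.9181 186.445 ]
0.125 [298.8018 183.6286]
0.132 [298.6849 180.796 ]
0.139 [298.5673 177.9471]
[[176 172 169 163 154 142 133 130 123 113  99  77  53  42]
 [135 132 131 128 119 104  95  92  89  84  79  64  48  42]
 [ 92  90  94  95  94  84  73  69  67  67  62  51  44  42]
 [ 71  66  72  81  83  75  64  61  60  59  54  46  41  41]
 [ 60  61  68  76  76  67  60  58  57  57  54  47  43  43]
 [ 59  65  71  71  67  60  59  59  60  66  71  70  59  46]
 [ 63  69  71  69  63  61  63  67  78 
[... 324 characters left out ...]
9 126 147 154 148 127 101  80  74  86  98  92  72]
 [ 91 127 152 154 141 119  93  74  64  68  84  98  92  73]
 [ 98 133 145 133 109  85  69  62  60  67  83  98  93  75]
 [ 91 116 121 105  80  65  58  58  59  66  83  98  93  76]
 [ 79  99 102  89  67  58  55  57  57  65  82  98  93  76]
 [ 73  92  98  85  66  56  54  55  58  64  82  98  95  80]
 [ 71  91  99  87  68  54  53  54  58  68  85  99  97  85]
 [ 71  90 100  90  68  54  51  52  61  75  91 103  98  86]
 [ 75  90  99  90  68  53  50  54  62  78  94 104 101  91]
 [ 97  91  98  90  68  53  51  54  64  77  92 103 104 102]
 [139 107 100  91  68  54  51  54  65  76  89 101 105 105]
 [187 139 110  92  72  58  55  57  62  72  85 100 101 102]]
```

View pics/c1.png

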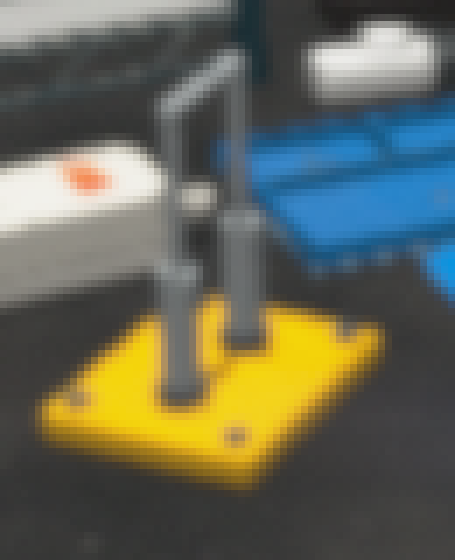

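```bash
cat > fit.py <<'E'
from h import *
from scipy.optimize import minimize
def proj(n,P):
    K,t,M=cam(n); q=(P-t)@M@K.T; return q[:,:2]/q[:,2:]
def sil(n,boxes,roi,S=8):
    l,t,r,b=roi; im=np.zeros(((b-t)*S,(r-l)*S),np.uint8)
    uv=(proj(n,boxes)-[l-.5,t-.5])*S
    cv2.fillConvexPoly(im,cv2.convexHull(np.round(uv*16).astype(np.int32)),255,shift=4)
    return cv2.GaussianBlur(cv2.resize(im,(r-l,b-t),interpolation=cv2.INTER_AREA)/255.,(0,0),.8)
def box(x,y,yaw,bx,by,bz):
    c=np.array([[a,b,d] for a in bx for b in by for d in bz]); c[:,:2]=c[:,:2]@np.array([[np.cos(yaw),np.sin(yaw)],[-np.sin(yaw),np.cos(yaw)]])+[x,y]; return c
def fit(masks,b,x0):
    def cost(p):
        return sum(((sil(n,box(*(p*[1,1,1]),*b),roi)-m)**2).sum() for n,(m,roi) in masks.items())
    s=np.array(x0)+np.array([[0,0,0],[.008,0,0],[0,.008,0],[0,0,.1]])
    r=minimize(cost,x0,method="Nelder-Mead",options=dict(initial_simplex=s,xatol=1e-5,fatol=1e-3)); return r.x,r.fun
E
python3 - <<'E'
from fit import *
np.set_printoptions(precision=4,suppress=True)
im={n:cv2.imread(f"pics/{n}0.png").astype(float) for n in("top","scene")}
def soft(n,roi,kind):
    l,t,r,b=roi; a=im[n][t:b,l:r]; B,G,Rr=a[...,0],a[...,1],a[...,2]
    v=(Rr-np.maximum(B,G)) if kind=="red" else (np.minimum(Rr,G)-B)
    return np.clip(v/np.percentile(v,97 if kind=="red" else 85),0,1)
R_={"top":(395,190,418,223),"scene":(398,176,436,200)}
Yr={"top":(275,160,325,208),"scene":(268,210,334,250)}
for kind,rois,b,x0 in(("red",R_,((-.036,.036),(-.005,.005),(.047,.071)),[.42,-.086,0.03]),("yel",Yr,((-.04,.04),(-.05,.05),(0,.012)),[.509,.2135,.467])):
    M={n:(soft(n,r,kind),r) for n,r in rois.items()}
    if kind=="yel":
        for n in M: M[n]=(cv2.morphologyEx(M[n][0],cv2.MORPH_CLOSE,np.ones((9,9))),M[n][1])
    print(kind,[m.sum() for m,_ in M.values()])
    for sub in(["top"],["scene"],["top","scene"]): print(sub,*fit({n:M[n] for n in sub},b,x0))
E
```

```text
red [np.float64(89.12883435582823), np.float64(137.44166666666666)]
['top'] [ 0.4204 -0.0886  0.0312] 18.00891293867623
['scene'] [ 0.4276 -0.0871 -0.1733] 42.08754717201724
['top', 'scene'] [ 0.4271 -0.0883 -0.0346] 74.37955791236762
yel [np.float64(949.3755868544602), np.float64(797.251798561151)]
['top'] [0.5095 0.2146 0.4766] 9.256576950008713
['scene'] [0.5129 0.2135 0.4914] 44.12706881177317
['top', 'scene'] [0.5105 0.2143 0.4865] 60.186529058507595
```

Units first: shifts go in shares of 62.5 mm and turns go in shares of pi/2 rad. So -0.044 m is -0.704, 0.039 m is 0.624.

```bash
python3 -m crank '[0.5,0.624,-0.704,0,0,0,0,0.5,0.624,-0.704,0,0,0,0,0.5,0.624,-0.704,0,0,0,0,0.5,0.624,-0.704,0,0,0,0,0.5,0.624,-0.704,0,0,0,0]'; python3 -m crank '[0.5,0.624,-0.704,0,0,0,0,0.5,0.624,-0.704,0,0,0,0,0.5,0.624,-0.704,0,0,0,0,0.5,0.624,-0.704,0,0,0,0.0637,0.5,0,0,0.64,0,0,0.07]'
```

```text
time: 2.02
tool_pos: [0.2845, -0.3469, 0.2182]
tool_rot: [0.0, 0.993, 0.117, 0.0]
contact_force: [0.9, -0.3, 0.2]
gripper_width: 0.503
grasp_force: 0.0
time: 2.65
tool_pos: [0.3983, -0.1388, 0.1815]
tool_rot: [0.002, 1.0, 0.014, 0.004]
contact_force: [-0.1, -0.7, -0.1]
gripper_width: 0.502
grasp_force: 0.0
```

To row units: -0.05 m is -0.8, 0.027 m is 0.432.

```bash
python3 -m crank '[0.5,0.432,-0.8,0,0,0,0,0.5,0,0,0.48,0,0,0,0.5,0,0,0,0,0,0]'; python3 - <<'E'
from h import *
save("scene","pics/s1.png")
i=cv2.imread("pics/s1.png")[130:230,360:480]; cv2.imwrite("pics/c2.png",cv2.resize(i,None,fx=5,fy=5,interpolation=2))
print(tool()[0],tool()[1].as_matrix())
E
```

```text
time: 3.02
tool_pos: [0.4188, -0.0892, 0.1457]
tool_rot: [-0.001, 1.0, 0.013, -0.002]
contact_force: [1.1, 0.7, 0.0]
gripper_width: 0.502
grasp_force: 0.0
[ 0.41969477 -0.09004154  0.14732415] [[ 9.99684442e-01  2.50314404e-02 -2.10778762e-03]
 [ 2.50330758e-02 -9.99686340e-01  7.53091527e-04]
 [-2.08827553e-03 -8.05618291e-04 -9.99997495e-01]]
```

View pics/c2.png

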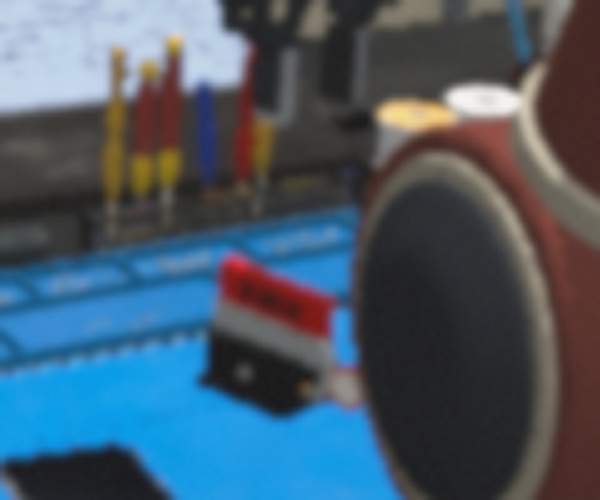

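```bash
python3 - <<'E'
from fit import *
K,t,M=cam("scene")
for u in(404.4,426.6):
    for v in (184,190,194):
        d=M@np.array([(u-K[0,2])/K[0,0],(v-K[1,2])/K[1,1],1]); print(u,v,t+d*(-.083-t[1])/d[1])
for x in(.415,.42,.425):print(x,[proj("scene",np.array([[x+s,-.083,.059]]))[0].round(1).tolist() for s in(-.036,.036)],"bot/top far",proj("scene",np.array([[x+.036,-.093,.071],[x+.036,-.083,.071],[x-.036,-.083,.047]])).round(1).tolist())
E
```

```text
404.4 184 [ 0.45924129 -0.083       0.06298093]
404.4 190 [ 0.45785596 -0.083       0.04632495]
404.4 194 [ 0.45692455 -0.083       0.03512647]
426.6 184 [ 0.3858703 -0.083      0.0867856]
426.6 190 [ 0.38420745 -0.083       0.07115165]
426.6 194 [ 0.38308996 -0.083       0.06064518]
0.415 [[427.8, 195.1], [406.6, 186.4]] bot/top far [[409.6, 181.2], [406.9, 182.1], [427.4, 199.5]]
0.42 [[426.3, 194.5], [405.2, 185.8]] bot/top far [[408.2, 180.6], [405.5, 181.5], [425.9, 198.9]]
0.425 [[424.7, 193.9], [403.8, 185.2]] bot/top far [[406.8, 180.1], [404.1, 181.0], [424.4, 198.2]]
```

To row units: 0.045 m is 0.72, 0.03 m is 0.48.

```bash
python3 -m crank '[0.5,0.016,-0.024,0.72,0,0,0,0.5,0,0,0.48,0,0,0,0.5,0,0,0,0,0,0,0.5,0,0,0,0,0,0]'
```

```text
time: 3.58
tool_pos: [0.4226, -0.0899, 0.0752]
tool_rot: [0.001, 1.0, 0.012, 0.001]
contact_force: [0.4, 0.2, 0.5]
gripper_width: 0.501
grasp_force: 0.0
```

To row units: 0.0125 m is 0.2, -0.002 m is -0.032.

```bash
python3 -m crank '[0.4,-0.016,-0.032,0.2,0,0,0,0.25,0,0,0,0,0,0,0.18,0,0,0,0,0,0]'; python3 -m crank '[0.0,0,0,0,0,0,0,0.0,0,0,0,0,0,0,0.0,0,0,0,0,0,0]'
```

```text
time: 3.95
tool_pos: [0.4204, -0.0869, 0.0607]
tool_rot: [0.0, 1.0, 0.012, 0.0]
contact_force: [-0.1, -1.4, 0.6]
gripper_width: 0.181
grasp_force: 0.0
time: 4.32
tool_pos: [0.4204, -0.0869, 0.0606]
tool_rot: [0.0, 1.0, 0.012, 0.0]
contact_force: [-0.6, -0.2, 0.1]
gripper_width: 0.003
grasp_force: 0.0
```

```bash
python3 - <<'E'
from h import *
save("scene","pics/s2.png");save("top","pics/t2.png")
i=cv2.imread("pics/s2.png")[110:230,340:480];j=cv2.imread("pics/t2.png")[150:270,340:480]
cv2.imwrite("pics/c3.png",np.hstack([cv2.resize(k,(400,343),interpolation=2) for k in(i,j)]))
print(manip.state())
E
```

```text
{'time': 4.425, 'joint_pos': array([-3.77601106e-01, -2.85912535e-01,  2.19695904e+00, -1.20297564e-06,
        1.23048555e+00,  1.16841168e+00]), 'joint_vel': array([-0.00012241,  0.00079531, -0.0008327 , -0.00099532,  0.00115135,
        0.00019116]), 'joint_efforts': array([ 2.69691882e-03, -2.12405026e+01, -3.36491454e+01,  1.54894924e-04,
       -3.71378010e-04, -1.87879920e-06]), 'tool_pos': array([ 0.42033106, -0.08689444,  0.0605389 ]), 'tool_rot': array([1.20433942e-05, 9.99923220e-01, 1.23916535e-02, 2.78079518e-05]), 'contact_force': array([-0.49457234,  0.10052362,  0.06256172]), 'ft_torque': array([-0.01273102, -0.01011511,  0.00013492]), 'grasp_force': 0.0, 'gripper_width': 7.479325608470119e-05}
```

View pics/c3.png

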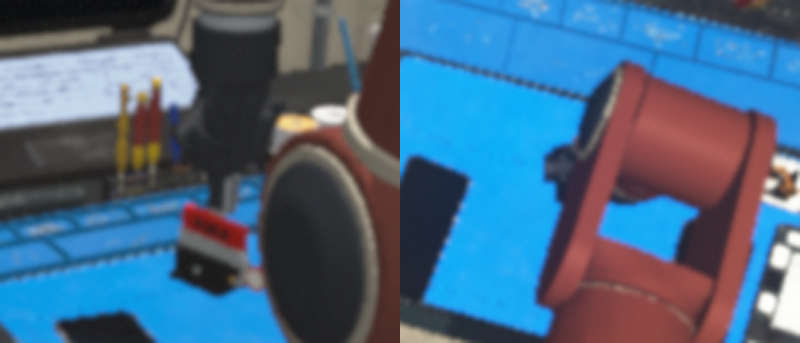

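```bash
python3 - <<'E'
from fit import *
np.set_printoptions(precision=3,suppress=True,linewidth=200)
im,d=manip.grab_frame("scene"); P=cloud("scene",d)
for v in range(170,206,3): print(v,[f"{u}:{im[v,u].tolist()} {np.round(P[v,u]*1000).astype(int).tolist()}" for u in range(404,430,4)])
T=np.array([.4204,-.0869,.0605]); print(proj("scene",T+np.array([[0,0,-.019],[0,0,0],[0,0,.05]])))
for o in manip.outline_of("scene","grip")[:2]: print(o["conf"],o["extent"])
E
python3 - <<'E'
import cv2
i=cv2.imread("pics/s2.png")[160:215,390:450]
cv2.imwrite("pics/c4.png",cv2.resize(i,None,fx=10,fy=10,interpolation=2))
E
```

```text
170 ['404:[63, 57, 50] [603, -234, 23]', '408:[52, 52, 52] [633, -285, 2]', '412:[48, 48, 48] [419, -63, 119]', '416:[37, 37, 40] [409, -66, 121]', '420:[42, 43, 45] [406, -78, 119]', '424:[48, 51, 53] [409, -97, 114]', '428:[58, 61, 67] [581, -319, 10]']
173 ['404:[53, 52, 50] [604, -236, 13]', '408:[55, 57, 55] [596, -245, 13]', '412:[53, 55, 57] [604, -272, 4]', '416:[36, 38, 41] [416, -76, 109]', '420:[91, 93, 95] [409, -83, 109]', '424:[60, 88, 116] [571, -290, 10]', '428:[43, 97, 136] [565, -301, 9]']
176 ['404:[52, 84, 110] [587, -218, 13]', '408:[44, 91, 127] [585, -234, 9]', '412:[33, 81, 118] [583, -250, 6]', '416:[39, 39, 43] [414, -74, 102]', '420:[96, 98, 101] [411, -85, 100]', '424:[67, 122, 171] [566, -285, 2]', '428:[45, 126, 188] [558, -294, 3]']
179 ['404:[35, 121, 184] [586, -218, 3]', '408:[36, 94, 140] [572, -220, 7]', '412:[38, 88, 131] [427, -75, 89]', '416:[41, 42, 45] [412, -73, 94]', '420:[95, 96, 99] [409, -84, 92]', '424:[62, 104, 141] [537, -252, 10]', '428:[27, 101, 151] [533, -265, 8]']
182 ['404:[123, 92, 136] [457, -78, 71]', '408:[143, 70, 100] [449,
[... 1357 characters left out ...]
 107] [414, -80, 42]', '420:[108, 94, 94] [402, -82, 46]', '424:[126, 81, 83] [391, -84, 49]', '428:[47, 150, 223] [453, -175, 2]']
200 ['404:[27, 27, 28] [442, -67, 28]', '408:[29, 28, 29] [430, -68, 32]', '412:[40, 41, 42] [418, -71, 35]', '416:[76, 78, 78] [411, -77, 36]', '420:[100, 103, 104] [401, -81, 38]', '424:[116, 119, 121] [392, -86, 40]', '428:[45, 148, 221] [438, -158, 3]']
203 ['404:[27, 26, 27] [443, -68, 18]', '408:[62, 64, 64] [430, -69, 23]', '412:[28, 29, 30] [417, -70, 27]', '416:[28, 28, 30] [403, -69, 32]', '420:[49, 50, 51] [397, -78, 32]', '424:[97, 99, 99] [390, -85, 33]', '428:[116, 109, 147] [381, -88, 35]']
[[415.944 195.831]
 [416.474 189.068]
 [417.905 170.811]]
```

View pics/c4.png

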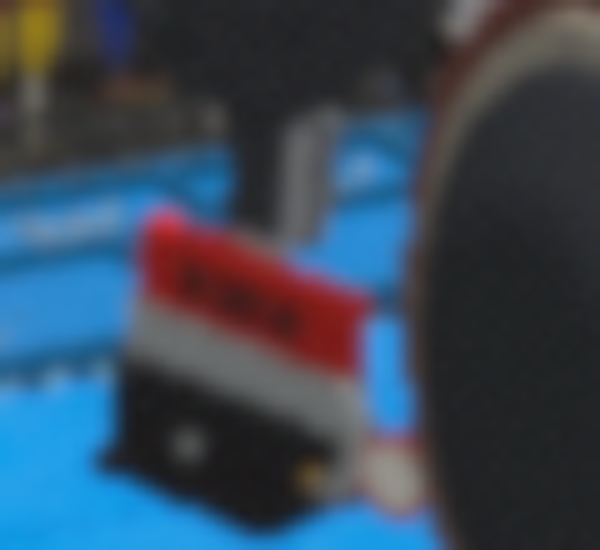

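To row units: 0.015 m is 0.24, 0.01 m is 0.16.

```bash
python3 -m crank '[0.5,0,0,0,0,0,0,0.5,0,0,0,0,0,0,0.45,0,0,0.24,0,0,0,0.35,0,0,0.16,0,0,0,0.25,0,0,0,0,0,0]'; python3 - <<'E'
from fit import *
np.set_printoptions(precision=3,suppress=True,linewidth=200)
im,d=save("scene","pics/s3.png"); P=cloud("scene",d)
i=cv2.imread("pics/s3.png")[160:215,390:450]
cv2.imwrite("pics/c5.png",cv2.resize(i,None,fx=10,fy=10,interpolation=2))
for u in(414,416,418): print(u,[(v,im[v,u].tolist(),np.round(P[v,u]*1000).astype(int).tolist()) for v in range(176,200,2)])
print(manip.state()["gripper_width"],tool()[0])
E
```

```text
time: 5.15
tool_pos: [0.4189, -0.0863, 0.0337]
tool_rot: [-0.001, 1.0, 0.012, -0.002]
contact_force: [-0.5, 1.2, -0.1]
gripper_width: 0.251
grasp_force: 0.0
414 [(176, [33, 74, 107], [579, -254, 6]), (178, [36, 61, 85], [409, -62, 101]), (180, [37, 39, 43], [412, -65, 94]), (182, [39, 41, 42], [410, -63, 90]), (184, [49, 51, 54], [410, -64, 84]), (186, [55, 55, 58], [413, -68, 76]), (188, [60, 61, 63], [411, -66, 72]), (190, [64, 66, 69], [412, -68, 66]), (192, [67, 69, 71], [412, -68, 60]), (194, [82, 84, 87], [410, -67, 55]), (196, [105, 107, 109], [413, -71, 48]), (198, [98, 100, 100], [419, -78, 38])]
416 [(176, [36, 41, 50], [408, -67, 105]), (178, [37, 41, 48], [407, -67, 100]), (180, [36, 38, 41], [407, -67, 95]), (182, [48, 49, 51], [406, -67, 90]), (184, [85, 87, 89], [410, -71, 82]), (186, [98, 98, 100], [409, -71, 77]), (188, [100, 99, 102], [406, -68, 74]), (190, [98, 98, 101], [408, -71, 66]), (192, [95, 96, 99], [408, -72, 61]), (194, [100, 98, 101], [408, -72, 55]), (196, [103, 103, 105], [417, -84, 43]), (198, [103, 106, 106], [414, -80, 39])]
418 [(176, [40, 53, 66], [407, -74, 104]), (178, [41, 57, 71], [409, -76, 98]), (180, [36, 37, 39], [407, -74, 93]), (182, [45, 45, 47], [427, -98, 75]), (184, [66, 66, 67], [408, -76, 82]), (186, [99, 68, 70], [407, -76, 76]), (188, [113, 63, 64], [413, -84, 67]), (190, [92, 60, 61], [411, -82, 63]), (192, [76, 55, 56], [410, -82, 57]), (194, [101, 57, 57], [409, -81, 53]), (196, [105, 87, 88], [410, -83, 46]), (198, [104, 107, 107], [409, -83, 40])]
0.24909318656479976 [ 0.42  -0.087  0.034]
```

View pics/c5.png

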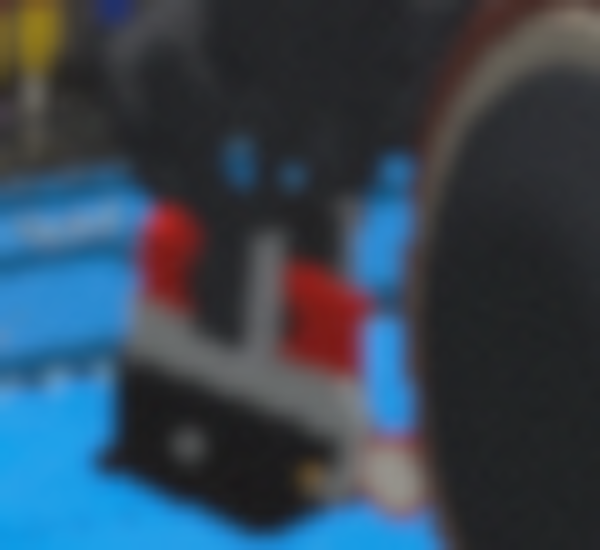

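To row units: 0.006 m is 0.096.

```bash
python3 -m crank '[0.2,0,0,0.096,0,0,0,0.15,0,0,0,0,0,0,0.0,0,0,0,0,0,0,0.0,0,0,0,0,0,0]'
```

```text
time: 5.7
tool_pos: [0.4202, -0.0863, 0.0294]
tool_rot: [-0.001, 1.0, 0.012, -0.0]
contact_force: [1.3, 4.2, -1.0]
gripper_width: 0.11
grasp_force: 59.3
```

To row units: -0.045 m is -0.72, -0.043 m is -0.688.

```bash
python3 -m crank '[0,0,0,0,0,0,0,0,0,0,-0.24,0,0,0,0,0,0,-0.64,0,0,0,0,0,0,-0.72,0,0,0,0,0,0,-0.688,0,0,0]'; python3 -m crank '[0,0,0,0,0,0,-0.0955,0,0,0,0,0,0,-0.0955,0,0,0,0,0,0,-0.0955,0,0,0,0,0,0,0]'; python3 - <<'E'
from fit import *
np.set_printoptions(precision=4,suppress=True)
p,r=tool(); M=r.as_matrix(); print(p,M)
yaw=.476; h=np.array([np.cos(yaw),np.sin(yaw),0]); print("toolyaw",np.arctan2(M[1,0],M[0,0]))
print("delta tool", M.T@(np.array([.510,.2143,p[2]])-.003*h-p))
save("scene","pics/s4.png");save("top","pics/t4.png")
i=cv2.imread("pics/s4.png")[110:230,340:480];j=cv2.imread("pics/t4.png")[150:270,340:480]
cv2.imwrite("pics/c6.png",np.hstack([cv2.resize(k,(400,343),interpolation=2) for k in(i,j)]))
for n in("scene","top"):
  for q in("hook","grip"): print(n,q,[(round(o["conf"],2),np.round(o["centre"],1).tolist()) for o in manip.mark_of(n,q)[:1]])
E
```

```text
time: 6.32
tool_pos: [0.4204, -0.0877, 0.1753]
tool_rot: [0.001, 1.0, 0.012, 0.001]
contact_force: [0.4, 0.2, -1.5]
gripper_width: 0.102
grasp_force: 59.2
time: 6.82
tool_pos: [0.4205, -0.0875, 0.1736]
tool_rot: [0.001, 0.972, 0.234, 0.0]
contact_force: [0.7, -0.1, -1.9]
gripper_width: 0.106
grasp_force: 59.1
[ 0.4205 -0.0875  0.1736] [[ 0.8904  0.4552  0.0013]
 [ 0.4552 -0.8904 -0.0017]
 [ 0.0003  0.0021 -1.    ]]
toolyaw 0.47257979049862187
delta tool [ 0.2141 -0.228  -0.0004]
scene hook [(0.96, [147.5, 417.2])]
scene grip [(0.97, [134.5, 417.4])]
top hook [(0.56, [203.1, 411.6])]
top grip [(0.59, [200.7, 419.4])]
```

View pics/c6.png

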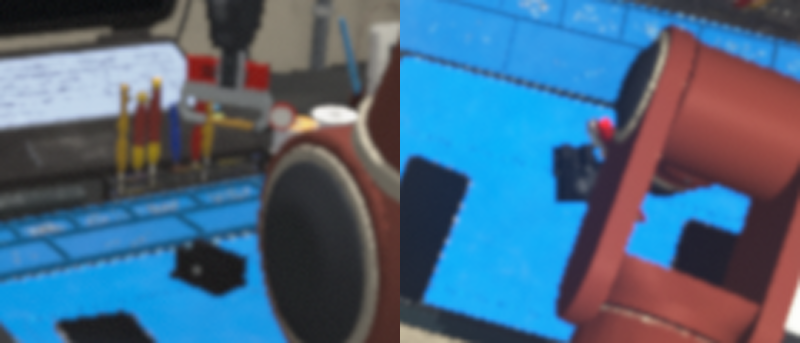

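To row units: -0.038 m is -0.608, 0.036 m is 0.576.

```bash
python3 -m crank '[0,0.576,-0.608,0,0,0,0,0,0.576,-0.608,0,0,0,0,0,0.576,-0.608,0,0,0,0,0,0.576,-0.608,0,0,0,0,0,0.576,-0.608,0,0,0,0]'; python3 -m crank '[0,0.544,-0.608,0,0,0,0,0,0,0,0,0,0,0,0,0,0,0,0,0,0]'; cat >> fit.py <<'E'
def look(tag,roi=(255,105,345,245),k=4):
    im,d=save("scene",f"pics/{tag}.png"); i=cv2.imread(f"pics/{tag}.png")[roi[1]:roi[3],roi[0]:roi[2]]
    cv2.imwrite(f"pics/{tag}c.png",cv2.resize(i,None,fx=k,fy=k,interpolation=2)); return im,d
E
python3 - <<'E'
from fit import *
np.set_printoptions(precision=4,suppress=True)
p,r=tool(); M=r.as_matrix(); print(p,M)
yaw=.476; h=np.array([np.cos(yaw),np.sin(yaw),0]); print("toolyaw",np.arctan2(M[1,0],M[0,0]))
print("delta tool", M.T@(np.array([.510,.2143,p[2]])-.003*h-p))
look("s5")
for n in("scene","top"):
  if n=="top": save(n,"pics/t5.png")
  for q in("hook","grip","mouth","bight"): print(n,q,[(round(o["conf"],2),np.round(o["centre"],1).tolist()) for o in manip.mark_of(n,q)[:1]])
o=p+np.array([0,0,-.0024]); y=np.array([-h[1],h[0],0]); f=lambda x,yy,z:(o+h*x+y*yy+np.array([0,0,z]))
pts={"crown_in":(.032,0,.0),"gripL_top":(.036,.005,.044),"gripR_top":(-.036,.005,.044),"tag_end":(-.063,0,0),"nose_bot":(.02,0,-.016),"hook":(0,0,0),"grip":(0,0,.035),"gripL_bot":(.036,.005,.02),"gripR_bot":(-.036,.005,.02)}
for k,v in pts.items():
    uv=proj("scene",f(*v)[None])[0]; print(k,uv.round(1),"crop",((uv-[255,105])*4).round())
E
```

```text
time: 7.75
tool_pos: [0.4939, 0.1661, 0.1726]
tool_rot: [0.0, 0.972, 0.235, 0.0]
contact_force: [0.1, -0.4, -2.2]
gripper_width: 0.105
grasp_force: 59.2
time: 8.12
tool_pos: [0.5062, 0.2136, 0.1722]
tool_rot: [0.0, 0.972, 0.235, -0.0]
contact_force: [-0.2, 0.1, -2.6]
gripper_width: 0.104
grasp_force: 59.4
[0.5062 0.2136 0.1722] [[ 0.8893  0.4573 -0.0007]
 [ 0.4573 -0.8893 -0.0007]
 [-0.001   0.0003 -1.    ]]
toolyaw 0.4749512005614672
delta tool [ 0.0007  0.0011 -0.    ]
scene hook [(0.89, [165.7, 295.8])]
scene grip [(0.88, [152.2, 296.4])]
scene mouth [(0.87, [170.0, 297.3])]
scene bight [(0.59, [167.8, 284.5])]
top hook [(0.49, [172.1, 295.4])]
top grip [(0.46, [169.0, 295.0])]
top mouth [(0.63, [172.1, 297.9])]
top bight []
crown_in [286.5 163.7] crop [126. 235.]
gripL_top [282.8 145.5] crop [111. 162.]
gripR_top [311.5 149.5] crop [226. 178.]
tag_end [324.1 169.7] crop [276. 259.]
nose_bot [291.4 171. ] crop [146. 264.]
hook [298.8 165.6] crop [175. 243.]
grip [298.2 150.7] crop [173. 183.]
gripL_bot [283.4 155.7] crop [113. 203.]
gripR_bot [311.8 160. ] crop [227. 220.]
```

View pics/s5c.png

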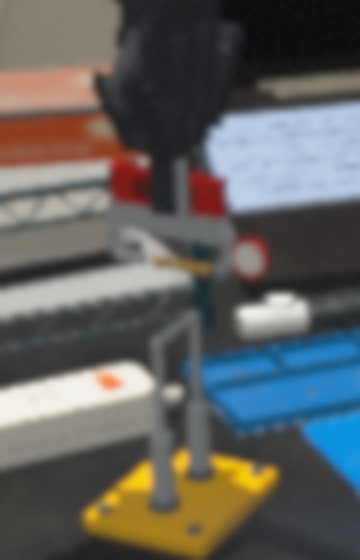

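To row units: 0.012 m is 0.192, 0.0007 m is 0.0112.

```bash
python3 -m crank '[0,0.0112,0.016,0.192,0,0,0,0,0,0,0.192,0,0,0,0,0,0,0.064,0,0,0,0,0,0,0,0,0,0]';  python3 -m crank '[0,0,0,0.032,0,0,0,0,0,0,0.032,0,0,0,0,0,0,0,0,0,0]'
```

```text
time: 9.12
tool_pos: [0.507, 0.2131, 0.1436]
tool_rot: [0.0, 0.972, 0.235, -0.001]
contact_force: [0.3, -0.6, -1.7]
gripper_width: 0.106
grasp_force: 59.4
time: 9.5
tool_pos: [0.5075, 0.2132, 0.1405]
tool_rot: [0.0, 0.972, 0.235, -0.0]
contact_force: [0.5, 0.1, -1.9]
gripper_width: 0.107
grasp_force: 59.4
```

To row units: 0.002 m is 0.032.

```bash
python3 -m crank '[0,0,0,0.032,0,0,0,0,0,0,0,0,0,0]';  python3 -m crank '[0,0,0,0.032,0,0,0,0,0,0,0,0,0,0]'
```

```text
time: 9.75
tool_pos: [0.5075, 0.2132, 0.1385]
tool_rot: [-0.0, 0.972, 0.235, 0.0]
contact_force: [0.1, 0.7, -1.6]
gripper_width: 0.107
grasp_force: 59.5
time: 10.0
tool_pos: [0.5078, 0.2132, 0.1376]
tool_rot: [0.0, 0.972, 0.235, 0.0]
contact_force: [-3.0, -0.6, 5.1]
gripper_width: 0.104
grasp_force: 60.2
```

To row units: 0.0015 m is 0.024.

```bash
python3 -m crank '[0,0,0,0.024,0,0,0,0,0,0,0,0,0,0]'; python3 - <<'E'
from fit import *
s=manip.state();print(s["contact_force"],s["ft_torque"],s["tool_pos"])
look("s6",(265,140,335,200),8)
E
```

```text
time: 10.25
tool_pos: [0.5077, 0.2132, 0.1359]
tool_rot: [-0.0, 0.972, 0.235, 0.0]
contact_force: [-1.4, 0.1, 4.5]
gripper_width: 0.108
grasp_force: 60.2
[-1.3682189   0.06020401  4.5173201 ] [-0.14120543  0.45964219  0.03667053] [0.50771943 0.21324083 0.13585099]
```

View pics/s6c.png

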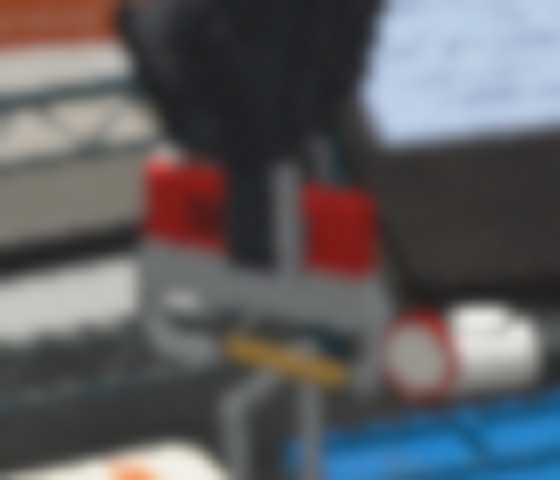

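```bash
python3 -m crank '[0,0,0,0.032,0,0,0,0,0,0,0.032,0,0,0,0,0,0,0,0,0,0]'; python3 -m crank '[0,0,0,0.032,0,0,0,0,0,0,0.032,0,0,0,0,0,0,0,0,0,0]'
```

```text
time: 10.68
tool_pos: [0.5078, 0.2133, 0.132]
tool_rot: [-0.0, 0.972, 0.235, 0.0]
contact_force: [-1.5, 0.1, 5.8]
gripper_width: 0.104
grasp_force: 60.4
time: 11.05
tool_pos: [0.5084, 0.2136, 0.1286]
tool_rot: [-0.0, 0.972, 0.235, 0.001]
contact_force: [-2.8, 0.6, 6.4]
gripper_width: 0.105
grasp_force: 60.5
```

Units first: shifts go in shares of 62.5 mm and turns go in shares of pi/2 rad. So 0.002 m is 0.032.

```bash
python3 -m crank '[0,0,0,0.032,0,0,0,0,0,0,0.032,0,0,0,0,0,0,0,0,0,0]'; python3 -m crank '[0,0,0,0.024,0,0,0,0,0,0,0.016,0,0,0,0,0,0,0,0,0,0]'
```

```text
time: 11.42
tool_pos: [0.5092, 0.214, 0.1254]
tool_rot: [-0.0, 0.972, 0.235, 0.002]
contact_force: [-1.0, 1.0, 8.6]
gripper_width: 0.105
grasp_force: 60.7
time: 11.8
tool_pos: [0.5098, 0.2143, 0.1237]
tool_rot: [-0.001, 0.972, 0.235, 0.003]
contact_force: [-0.7, 1.1, 9.6]
gripper_width: 0.104
grasp_force: 60.9
```

To row units: -0.002 m is -0.032, 0.0005 m is 0.008.

```bash
python3 -m crank '[0,-0.032,0,0.008,0,0,0,0,-0.032,0,0,0,0,0,0,-0.032,0,0,0,0,0,0,0,0,0,0,0,0]'; python3 -m crank '[0,-0.032,0,0,0,0,0,0,-0.032,0,0,0,0,0,0,0,0,0,0,0,0]'
```

```text
time: 12.3
tool_pos: [0.5042, 0.2109, 0.1225]
tool_rot: [0.0, 0.972, 0.235, 0.003]
contact_force: [0.1, -0.1, 6.3]
gripper_width: 0.108
grasp_force: 60.6
time: 12.68
tool_pos: [0.5004, 0.209, 0.122]
tool_rot: [-0.0, 0.972, 0.235, 0.003]
contact_force: [-1.4, -0.6, 4.9]
gripper_width: 0.106
grasp_force: 60.5
```

To row units: -0.002 m is -0.032.

```bash
python3 -m crank '[0,-0.032,0,0,0,0,0,0,-0.032,0,0,0,0,0,0,-0.032,0,0,0,0,0,0,0,0,0,0,0,0]'; python3 -m crank '[0,-0.032,0,0,0,0,0,0,-0.032,0,0,0,0,0,0,0,0,0,0,0,0]'
```

```text
time: 13.18
tool_pos: [0.4926, 0.2056, 0.119]
tool_rot: [-0.0, 0.972, 0.235, -0.001]
contact_force: [-0.5, 0.1, -1.5]
gripper_width: 0.103
grasp_force: 60.3
time: 13.55
tool_pos: [0.4893, 0.2039, 0.1195]
tool_rot: [-0.0, 0.972, 0.235, -0.0]
contact_force: [-0.3, -0.1, -1.5]
gripper_width: 0.103
grasp_force: 60.3
```

To row units: -0.002 m is -0.032, -0.001 m is -0.016.

```bash
python3 -m crank '[0,-0.032,0,0,0,0,0,0,-0.016,0,0,0,0,0,0,0,0,0,0,0,0]'; python3 -m crank '[0,-0.024,0,0,0,0,0,0,0,0,0,0,0,0]'; python3 - <<'E'
from fit import *
look("s7",(265,140,335,200),8)
E
```

```text
time: 13.92
tool_pos: [0.487, 0.2026, 0.1201]
tool_rot: [-0.0, 0.972, 0.235, 0.0]
contact_force: [0.1, -0.1, -1.4]
gripper_width: 0.107
grasp_force: 60.3
time: 14.18
tool_pos: [0.4856, 0.2019, 0.12]
tool_rot: [0.0, 0.972, 0.235, -0.0]
contact_force: [-1.2, 0.3, -1.7]
gripper_width: 0.104
grasp_force: 60.3
```

View pics/s7c.png

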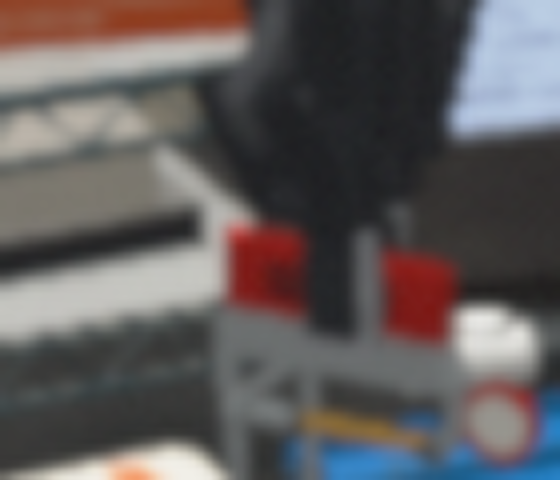

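To row units: 0.0015 m is 0.024, -0.001 m is -0.016.

```bash
python3 -m crank '[0,-0.016,0,0.024,0,0,0,0,0,0,0.016,0,0,0,0,0,0,0,0,0,0]'; python3 -m crank '[0,0,0,0.0112,0,0,0,0,0,0,0,0,0,0]'
```

```text
time: 14.6
tool_pos: [0.4847, 0.2015, 0.1173]
tool_rot: [0.0, 0.972, 0.235, -0.0]
contact_force: [0.6, 0.3, -1.4]
gripper_width: 0.11
grasp_force: 60.3
time: 14.85
tool_pos: [0.4849, 0.2015, 0.1169]
tool_rot: [-0.0, 0.972, 0.235, 0.0]
contact_force: [-0.9, 0.9, -0.9]
gripper_width: 0.106
grasp_force: 60.5
```

To row units: -0.03 m is -0.48, -0.01 m is -0.16.

```bash
python3 -m crank '[1,0,0,0,0,0,0,1,0,0,0,0,0,0,1,0,0,0,0,0,0,1,0,0,-0.16,0,0,0,1,0,0,-0.48,0,0,0]'; python3 -m crank '[1,0,0,-0.8,0,0,0,1,0,0,-0.8,0,0,0,1,0,0,0,0,0,0]';python3 - <<'E'
from fit import *
look("s8",(250,120,350,240),5)
E
```

```text
time: 15.48
tool_pos: [0.4836, 0.2012, 0.1559]
tool_rot: [0.0, 0.972, 0.235, -0.002]
contact_force: [1.7, 0.7, 0.2]
gripper_width: 0.999
grasp_force: 0.0
time: 15.85
tool_pos: [0.4875, 0.2022, 0.2638]
tool_rot: [-0.0, 0.972, 0.235, 0.006]
contact_force: [-0.4, -0.1, 0.1]
gripper_width: 0.998
grasp_force: 0.0
```

View pics/s8c.png

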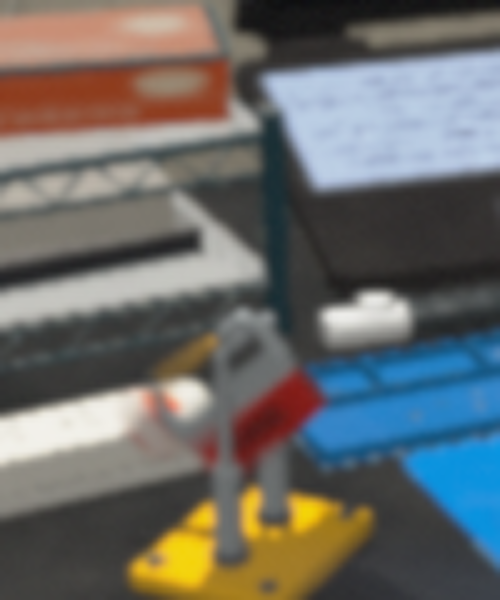

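```bash
for i in 1 2 3 4 5 6 7 8; do python3 -m crank '[1,0,0,0,0,0,0,1,0,0,0,0,0,0,1,0,0,0,0,0,0,1,0,0,0,0,0,0,1,0,0,0,0,0,0]' | head -1; done; python3 - <<'E'
from fit import *
a,_=look("s9",(250,120,350,240),5); python=manip.state()["time"]
b,_=manip.grab_frame("scene"); print(python,np.abs(a[140:245,260:340].astype(int)-b[140:245,260:340]).mean(), np.abs(a[140:245,100:180].astype(int)-b[140:245,100:180]).mean())
E
```

```text
time: 16.52
time: 17.15
time: 17.77
time: 18.4
time: 19.02
time: 19.65
time: 20.27
time: 20.9
20.95 1.0982539682539683 0.4407936507936508
```

View pics/s9c.png

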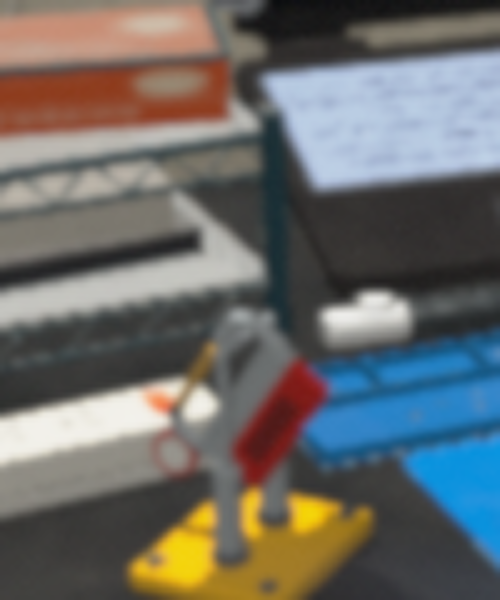

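```bash
for i in 1 2 3 4 5 6 7; do python3 -m crank '[1,0,0,0,0,0,0,1,0,0,0,0,0,0,1,0,0,0,0,0,0,1,0,0,0,0,0,0,1,0,0,0,0,0,0]' >/dev/null; done; python3 - <<'E'
from fit import *
a,_=look("s10",(250,120,350,240),5)
b,_=manip.grab_frame("scene"); s9=cv2.imread("pics/s9.png")[...,::-1]
D=lambda p,q,l,r:np.abs(p[140:245,l:r].astype(int)-q[140:245,l:r]).mean()
print(manip.state()["time"],D(a,b,260,340),D(a,b,100,180),D(a,s9,260,340))
print(manip.job_done())
E
```

```text
25.475 0.5393253968253968 0.435 2.5910714285714285
the job is handed in; nothing more can be done
None
```

The hook was released hanging on the bail bar with the bar in the crown and the gate shut, had nearly stopped swinging, and the job was handed in at about 25.5 s of the 54 s allowed; no verdict came back.

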